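# Lock the access panel of the lamp power unit

### The job

The access panel on top of the small grey power-unit housing stands slightly ajar. Set your closed fingertips in the wide slot of its round quarter-turn fastener, press the panel down onto its seal, and while keeping it pressed turn the fastener clockwise (seen from above) a quarter turn to its stop, so that the panel stays locked shut when you take the fingers away. Grasp nothing, and leave the things standing round the housing where they are.

Things in the scene. Friction and masses are not known exactly. Their poses are not given: they have to be found in the camera images.
- housing: Grey metal box, 180 x 150 mm in plan, fixed. Origin: centre of the underside, on the worktop; x to its rear, z up. Its aluminium top panel (172 x 146 x 4 mm) is hinged along y at x = 85, z = 76 mm. Panel shut: the fastener's axis is vertical at x = -37 mm, y = 0; the slot's floor is at z = 80 mm, the fastener's top at 95 mm (ajar: below 115 mm). It stands between two tall microscopes.
- panel (a joint): Panel opening, rad: 0 shut level; 0.12 ajar, held there by a spring (fastener 15 mm higher); -0.045 seal squeezed, lower stop (fastener 5.5 mm under its shut height). Pressing takes 4 to 7 N until that stop. Press the fastener 1 to 4 mm under its shut height while turning, or the cam below it meets the keeper at about 40 degrees. Let go unlocked, it springs up.
- fastener (a joint): Turn of the fastener, rad: 0 unlocked, grows clockwise seen from above, 1.571 locked, at its stop. It starts between 0 and 0.3. Friction about 0.06 N m (2 to 3 N near the slot's end); it stays where it is left.
- slot_mid (a point): Middle of the slot's floor, on the fastener's axis. The fastener is a black disc, 88 mm across, with an open flat-bottomed slot right across it, 34 mm wide and 15 mm deep, inside a fixed aluminium bezel ring (inner 90, outer 102 mm) 1 mm lower than the disc's top. The point's y axis runs along the slot, z out of the panel.
- slot_end (a point): Point on the slot's floor 26 mm from slot_mid along the point's +y: a good place for the fingertips. At turn 0 it is on the housing's +y side of the axis, at 1.571 to its rear (+x). The slot's side walls are 17 mm from its centre line: fingers thinner than the slot must go on past the quarter turn by their play.
- timer: White bench timer, 60 x 62 x 20 mm, loose, behind the housing. Origin: centre of underside.
- weight: Brass calibration weight, 23 mm diameter, 41 mm high, loose, behind the housing. Origin: centre of underside.
- vial: Sample vial with white cap, 17 mm diameter, 47 mm high, loose, right of the housing. Origin: centre of underside.
- reagent: Small brown bottle, 42 mm diameter, 77 mm high, loose, behind the housing. Origin: centre of underside.
- eraser: Eraser, 45 x 23 x 13 mm, loose, in front of the housing. Origin: centre of underside.
- forceps: Steel forceps, 125 x 13 x 8 mm, loose, in front of the housing. Origin: centre of underside.

How it is judged:
On the way, in this order (a step that is already met when the one before it is completed fails the run):
1. the panel is pressed down onto its seal with the fastener not yet locked (value of joint panel below 0.025 rad and value of joint fastener below 1.2 rad), for 0.1 s.
2. the fastener is turned to its stop with the panel down (value of joint fastener above 1.35 rad and value of joint panel below 0.03 rad), for 0.1 s.
At the end, for the whole second after the job is handed in: The fastener is turned at least 1.35 rad (of 1.571), and the released panel stays shut by itself (opened less than 0.03 rad) and at rest (all of step 2 and velocity of joint panel between -0.02 and 0.02 rad/s); the robot touches nothing.
It fails at once if the weight, vial or bottle beside the housing is lifted, shifted by more than 25 mm or knocked over (distance of any of weight, vial, reagent from where it was at the start of the episode above 0.025 m or angle between any of weight, vial, reagent's own z axis and vertical above 0.6 rad).
It fails at once if the timer, eraser or forceps is lifted or shifted by more than 25 mm (distance of any of timer, eraser, forceps from where it was at the start of the episode above 0.025 m).
It also fails if it takes over 40 s, if anything falls off the work surface, if the arm or the gripper's body presses on something with over 40 N, if the wrist force passes 120 N, or if a joint passes its speed limit or range.

### The arm

A 7-joint arm with a two-finger parallel gripper is mounted at the origin on a cart in front of the work surface, level with it; the furniture and walls round the work are solid. World frame = base frame: x ahead of the robot, y to its left, z up, the work surface at z = 0. Lengths are in m, angles in rad, forces in N, time in s.
With the tool pointing down it reaches from about 0.35 to 0.9 m from the base axis. Payload 8.1 kg.
Tool frame: the origin (TCP) lies midway between the tips of the shut fingers; the grasp point (between the pads) lies arm.grip_point_offset behind it (arm.grip_point_offset is the distance from the TCP to the grasp point, in m); y points along the fingers, z is the direction in which the jaws open and shut, and the axes are right-handed (so a half turn about y gives the same grasp; the last joint's range is limited). The gripper opens to 92 mm and grips with 3 to 60 N. Pads are 19 mm wide; open, the fingers measure 130 mm over their backs; the gripper's body (75 mm by 190 mm) begins 47 mm behind the grasp point.
Start: joints at [-1.238, 0.434, 0.025, 1.573, -0.012, 1.134, -0.075], TCP at [0.264, 0.567, 0.227] pointing down, gripper open.
Joint ranges: [-2.62, 2.62], [-0.44, 2.09], [-1.27, 1.32], [0.08, 2.57], [-1.32, 4.46], [0.12, 2], [-2.74, 2.74]. Speed limits (rad/s): [2.22, 2.22, 3.01, 3.01, 3.14, 3.14, 3.14].

### API

Orientations are given as a rotation vector (axis times angle).
In Python, from cell import arm, get_image, camera_info gives the robot as it stands.
- The arm moves only by the tool carry_out, never from a script. Its argument "steps" is one flat list of numbers, 5 for each row, row after row: the opening, from 0 (shut) to 1 (fully open), then the shift along the world's x, y, z in units of 0.1 m (1.0 is 0.1 m), then the turn about the world's z in units of 45 degrees (1.0 is 45 degrees). In form: [hand, dx, dy, dz, spin, hand, dx, dy, dz, spin, ...]. A call has 1 to 12 rows; each row is the pose to reach, as a shift and turn from the pose commanded when the call began; what a row does not reach only later rows make up. A row lasts 1/10 s, in which the tool goes at most 50 mm and 8.59 degrees, less where a joint would pass 70% of its speed; a pose out of reach is approached as far as the arm can. A call with a number of a shift or a turn outside -1 to 1 is refused whole. A call with a gripper value outside its range is refused whole. The fingers move at their own pace and stop on an object; "grip_force" is the grip in N (left out, the last holds). Time passes only in rows, so rows that repeat a pose let the fingers close. It gives the time, the measured TCP pose, the force and the opening at its end, in the units of the state.
- arm.observe(): the state, without advancing time (a new reading comes with each control period).
- get_image(name): name is "scene" or "top" or "wrist"; returns (picture, depth): 480x640x3 uint8, red, green, blue; 480x640 float32, m along the optical axis (not along the pixel's ray), 0 where there is no reading.
- camera_info(name): a dict with "fovy" (degrees; the focal length in pixels is half the picture's height over the tangent of half this angle, whatever the lens; pixels are square), "cx", "cy" (the principal point, pixels), "dist_coeffs" ([k1, k2, p1, p2, k3] as OpenCV has them; the pictures are not rectified), "R" (3x3) and "t" (3): a world point X has camera coordinates R X + t; the wrist camera has in their place "tool_from_camera" (4x4, takes a point from camera to tool coordinates, whose origin is the TCP and whose axes are the tool frame's). Camera axes: x right, y down, z forward; pixel columns grow to the right and rows downward; lengths in m; the calibration is good to about 2 mm. A picture is of the moment at which its call begins: read the wrist's pose just before it. camera_info takes no time and is no camera call.
- arm.sign_off(): hands the job in, once; it reports no verdict.
The state is a dict: "clock": time; "joints": joint angles; "dq": joint speeds; "joint_efforts": joint torques, N m; "position": TCP position; "ee_rot": TCP orientation; "force": force on the tool from outside, world axes, zero at the start; "ft_torque": the same for the moment, N m; "width": opening from 0.0 (shut) to 1.0 (fully open).
Only numpy, scipy, OpenCV 4.12 (cv2) and the standard library are available. Lean on these libraries where they do the work, as an engineer would, in place of code of your own. Each camera call takes 0.05 s, during which the arm holds its last target. There are 200 camera calls.

## Working session

There is one attempt and no reset: what is moved stays moved. The work goes in short steps, Python scripts to look and compute and a tool call to move; the robot and the scene stay as the last step left them, time stands still between calls to the robot, and variables do not carry over. Pictures are saved under pics/ and viewed, about 8 in all and at most 12, crops included, and the job is handed in when it is done.

Besides the shell and the picture viewer there is one more tool, called after "Call:" as a command line: name --argument value ..., lists and objects as JSON in quotes. carry_out: Moves the arm, as the interface text tells. Shifts and turns lie within -1 to 1; 1 stands for 0.1 m of shift or 45 degrees of turn. Its arguments: {"type":"object","properties":{"steps":{"type":"array","items":{"type":"number"}},"grip_force":{"type":"number"}},"required":["steps"]}

```bash
mkdir -p pics; ls; python3 - <<'E'
from cell import arm,get_image,camera_info
import cv2,numpy as np
print(arm.observe()); print(arm.grip_point_offset)
ims=[]
for n in("scene","top"):
    p,d=get_image(n); cv2.imwrite(f"pics/{n}0.png",p[...,::-1]); np.save(f"pics/{n}0.npy",d); print(n,camera_info(n))
print(camera_info("wrist"))
E
```

```text
pics
{'clock': 0.0, 'joints': array([-1.23761251,  0.43520445,  0.02494981,  1.57410524, -0.0115721 ,
        1.13397782, -0.0751242 ]), 'dq': array([-0.00047547,  0.0007185 ,  0.00063136, -0.00024167,  0.00040838,
        0.00045321,  0.00010626]), 'joint_efforts': array([-3.78285665e-05, -6.67839932e+01,  9.84989852e-01, -3.14459181e+01,
       -6.05586707e-02,  4.22188395e-02,  1.46982552e-04]), 'position': array([0.26365892, 0.5661032 , 0.22595307]), 'ee_rot': array([-1.5451791 ,  0.34203656, -0.34175032]), 'force': array([-0.30598987, -0.45156534,  0.47931673]), 'ft_torque': array([0.03587622, 0.0045004 , 0.0113034 ]), 'width': 0.9989156248566641}
0.0188
scene {'fovy': 45.28411454391054, 'cx': 324.736625268796, 'cy': 242.69553117425292, 'dist_coeffs': array([0.00900656, 0.        , 0.        , 0.        , 0.        ]), 'R': array([[-0.57779195, -0.81596013,  0.01911886],
       [-0.35241199,  0.228282  , -0.90757541],
       [ 0.73618085, -0.53112748, -0.41945363]]), 't': array([0.49647857, 0.20367109, 0.63870518])}
top {'fovy': 42.000133628142066, 'cx': 338.01115725528996, 'cy': 247.79157394657926, 'dist_coeffs': array([-0.14457581,  0.        ,  0.        ,  0.        ,  0.        ]), 'R': array([[-0.01247734, -0.99972651,  0.01977941],
       [-0.98948523,  0.00949414, -0.14432197],
       [ 0.14409471, -0.02137218, -0.98933308]]), 't': array([0.24088589, 0.49676468, 0.88869961])}
{'fovy': 60.25901222025574, 'cx': 325.4100585954631, 'cy': 241.20788804062045, 'dist_coeffs': array([-0.06068452,  0.        ,  0.        ,  0.        ,  0.        ]), 'tool_from_camera': array([[-3.90826243e-04,  9.65175476e-01,  2.61603033e-01,
        -7.15027178e-02],
       [-1.07060557e-03, -2.61603307e-01,  9.65174887e-01,
        -1.59020328e-01],
       [ 9.99999351e-01,  9.71420103e-05,  1.13556368e-03,
         3.66977192e-04],
       [ 0.00000000e+00,  0.00000000e+00,  0.00000000e+00,
         1.00000000e+00]])}
```

View pics/top0.png

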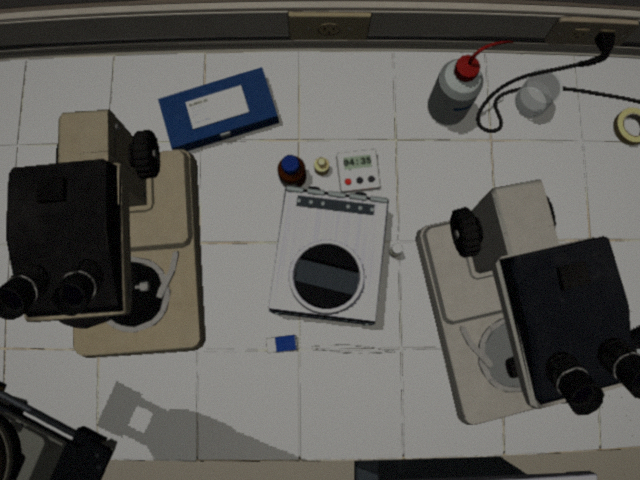

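View pics/scene0.png

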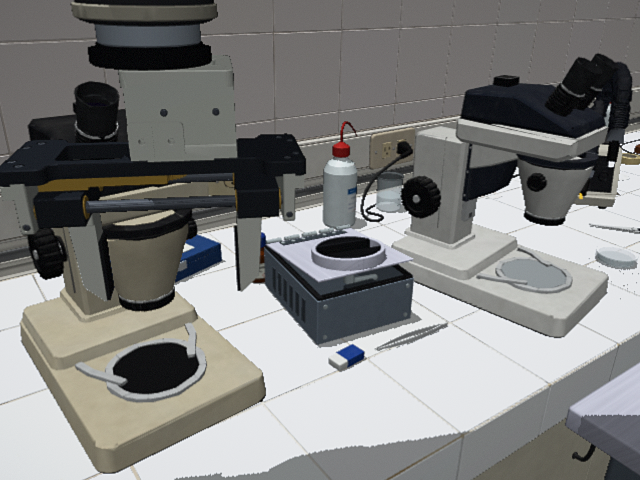

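The top view shows the housing with the fastener disc at about (327,277). The slot is a grey band running nearly left–right (world y), and the panel's hinge edge is at row ~200. The scene view agrees.

```bash
cat > h.py <<'E'
import cv2,numpy as np
from cell import camera_info
def KD(c):
    f=240/np.tan(np.radians(c["fovy"])/2); return np.array([[f,0,c["cx"]],[0,f,c["cy"]],[0,0,1]]),np.array(c["dist_coeffs"])
def rays(n,px,R=None,o=None):
    c=camera_info(n);K,D=KD(c)
    u=cv2.undistortPoints(np.float64(px).reshape(-1,1,2),K,D).reshape(-1,2)
    r=np.c_[u,np.ones(len(u))]
    if R is None: R=c["R"].T;o=-R@c["t"]
    return o,r@R.T
def onz(n,px,z,**k):
    o,d=rays(n,px,**k); return o+d*((z-o[2])/d[:,2])[:,None]
E
python3 - <<'E'
from h import *
im=cv2.imread("pics/top0.png");d=np.load("pics/top0.npy");g=cv2.cvtColor(im,6)
print(g[277,285:370:3]);print(g[235:320:3,327])
sub=np.zeros_like(g);sub[235:320,280:372]=1
m=((g<90)&(sub>0)).astype(np.uint8)
cs,_=cv2.findContours(m,0,1);c=max(cs,key=cv2.contourArea);e=cv2.fitEllipse(cv2.convexHull(c));print(e,cv2.contourArea(c))
# points of whole panel by depth
v,u=np.mgrid[180:340,260:400];u=u.ravel();v=v.ravel()
o,r=rays("top",np.c_[u,v]);P=o+r*d[v,u][:,None]
print("disc centre",onz("top",[e[0]],.1095))
w=onz("top",cv2.convexHull(c).reshape(-1,2),.1095);(x,y),rr=cv2.minEnclosingCircle(np.float32(w[:,:2]));print(x,y,rr)
for v0,u0 in((277,327),(250,327),(303,327),(270,300),(245,290),(200,330)):
    oo,q=rays("top",[[u0,v0]]);print(u0,v0,oo+q[0]*d[v0,u0])
cv2.imwrite("pics/c1.png",cv2.resize(im[170:340,250:410],None,fx=3.5,fy=3.5,interpolation=2))
E
```

```text
[142 128 136  38  41  42  40  42  44  45  42  39  45  39  36  44  37  40
  37  48  44  42  42  42  47 111 118 117 138]
[137 141 139  42   0  14  11   8  10   2  23  40  40  42  36  44  46  43
  19  14  10  10  14  14  17 143  72  25  38]
((325.9966125488281, 275.76513671875), (65.36863708496094, 66.68281555175781), 95.21247863769531) 3346.5
disc centre [[0.45051655 0.25364466 0.1095    ]]
0.45063090324401855 0.25373175740242004 0.04506787657737732
327 277 [0.45020158 0.25226728 0.09562715]
327 250 [0.48599737 0.25193079 0.10581559]
327 303 [0.41363797 0.25268714 0.11460876]
300 270 [0.45984687 0.28896406 0.09867123]
290 245 [0.49605802 0.30313715 0.08781917]
330 200 [0.5603811  0.24691898 0.08356454]
```

View pics/c1.png

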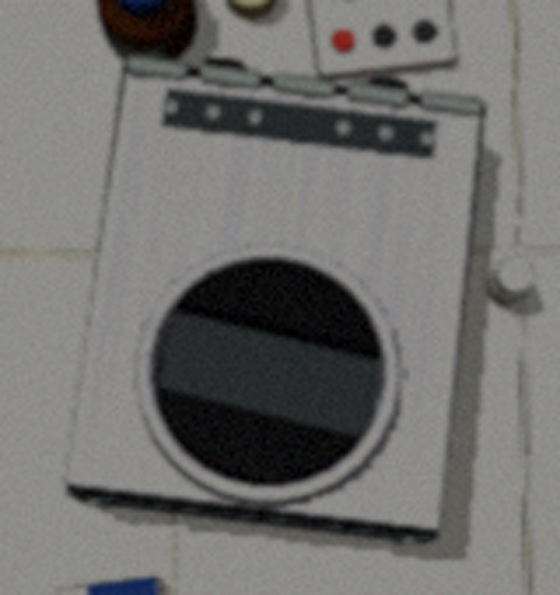

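```bash
cat >> h.py <<'E'
from scipy.spatial.transform import Rotation as Ro
E
python3 - <<'E'
from h import *
from cell import arm
s=arm.observe();R=Ro.from_rotvec(s["ee_rot"]).as_matrix();print(R.round(3))
print("jaw yaw",np.degrees(np.arctan2(R[1,2],R[0,2])))
f=lambda p:np.array(p)/3.5+[250,170]
# hinge line, side edges (crop px -> world)
h=onz("top",f([[127,62],[483,103]]),.083);L=onz("top",f([[122,68],[68,487]]),.083);Rr=onz("top",f([[484,108],[438,530]]),.09)
L2=np.array([h[0],onz("top",f([[68,487]]),.0965+.0)[0]]);R2=np.array([h[1],onz("top",f([[438,530]]),.0965)[0]])
for n,a in(("hinge",h),("L",L2),("R",R2)):
    v=a[1]-a[0];print(n,a.round(4).tolist(),np.hypot(*v[:2]),np.degrees(np.arctan2(v[1],v[0])))
# slot: fit edges of grey band
g=cv2.cvtColor(cv2.imread("pics/top0.png"),6);g=cv2.GaussianBlur(g,(0,0),.7)
up=[];lo=[]
for u in range(304,350):
    col=g[255:301,u].astype(float);r=np.arange(255,301);k=np.where(col>27)[0]
    k=k[(k>3)&(k<42)]
    if len(k): up.append((u,r[k[0]]-.5));lo.append((u,r[k[-1]]+.5))
for n,e,z in(("up",up,.1),("lo",lo,.105)):
    w=onz("top",e,z);vx,vy,x,y=cv2.fitLine(np.float32(w[:,:2]),cv2.DIST_HUBER,0,.01,.01).ravel();print(n,len(e),np.degrees(np.arctan2(vy,vx)),x,y)
E
```

```text
[[ 0.907 -0.     0.422]
 [-0.422 -0.001  0.907]
 [ 0.    -1.    -0.001]]
jaw yaw 65.02656826869284
hinge [[0.5789, 0.3086, 0.083], [0.5607, 0.1648, 0.083]] 0.14500522222590642 -97.18987600521736
L [[0.5789, 0.3086, 0.083], [0.4071, 0.3308, 0.0965]] 0.17321063182467933 172.66147679126615
R [[0.5607, 0.1648, 0.083], [0.3889, 0.1877, 0.0965]] 0.1733531712416719 172.4137035136064
up 46 75.49638 0.4670585 0.2570197
lo 46 75.38212 0.43410772 0.25151634
```

Housing yaw is about −7.4° (measured panel 145 × 173 mm, as given). The slot yaw is 75.4°, so the turn is about 0.125 rad. The disc centre is (0.4505, 0.2537). I'll approach in front of the left microscope.

Call:
carry_out --steps '[0,0.0,-0.4,0,0,0,0.05,-0.8,0,0,0,0.1,-1.0,0,0,0,0.1,-1.0,0,0]'

```text
clock: 0.5
position: [0.2752, 0.4633, 0.2267]
ee_rot: [-1.545, 0.344, -0.345]
force: [-0.6, 0.7, -0.2]
width: 0.7
```

Call:
carry_out --steps '[0,0.1,-0.4,0,0,0,0.2,-0.8,0,0,0,0.3,-1.0,0,0.1,0,0.3,-1.0,0,0.23]'

```text
clock: 0.9
position: [0.3053, 0.364, 0.2268]
ee_rot: [-1.562, 0.2, -0.201]
force: [0.2, 0.3, 0.6]
width: 0.354
```

Call:
carry_out --steps '[0,0.4,-0.4,0,0,0,0.8,-0.8,0,0,0,1.0,-1.0,0,0,0,1.0,-1.0,0,0,0,1.0,-1.0,0,0,0,1.0,-1.0,0,0]'

```text
clock: 1.5
position: [0.4031, 0.2679, 0.2265]
ee_rot: [-1.561, 0.2, -0.198]
force: [-0.1, -0.4, -0.4]
width: 0.004
```

```bash
python3 - <<'E'
from h import *
from cell import arm,get_image
s=arm.observe();p,d=get_image("wrist");cv2.imwrite("pics/w1.png",p[...,::-1])
np.savez("pics/w1.npz",d=d,p=s["position"],r=s["ee_rot"]);print(s["position"],s["joints"].round(2),s["force"])
p,d=get_image("scene");cv2.imwrite("pics/s1.png",cv2.resize(p[...,::-1],None,fx=.8,fy=.8))
E
```

```text
[0.40309552 0.2678771  0.22652875] [-0.81  0.2   0.13  1.91 -0.03  1.03  0.66] [-0.07759683 -0.37809437 -0.38153052]
```

View pics/w1.png

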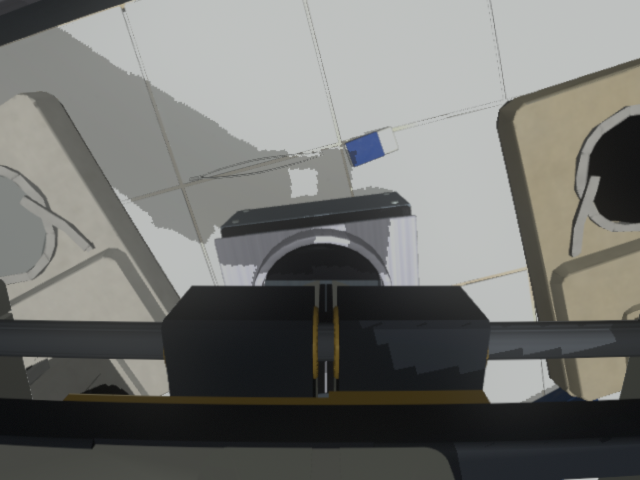

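View pics/s1.png

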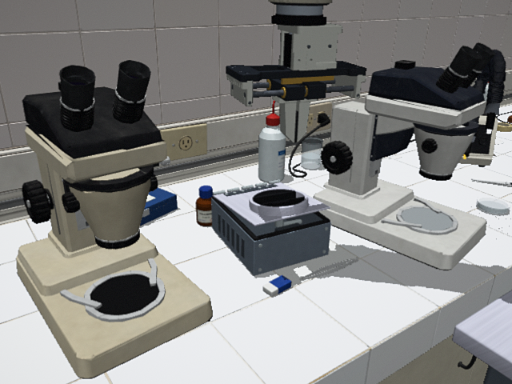

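The wrist view shows the slot half hidden behind the fingers, and the path ahead is clear. In the scene view, the gripper hangs clear between the two microscopes. I'll move above the slot end.

Call:
carry_out --steps '[0,0.25,0.04,-0.1,0,0,0.51,0.07,-0.4,0,0,0.51,0.07,-0.7,0,0,0.51,0.07,-0.96,0,0,0.51,0.07,-0.96,0,0,0.51,0.07,-0.96,0]'

```text
clock: 2.2
position: [0.4543, 0.2743, 0.1311]
ee_rot: [-1.562, 0.2, -0.199]
force: [0.4, -0.1, 1.3]
width: 0.003
```

```bash
python3 - <<'E'
from h import *
from cell import arm,get_image
s=arm.observe();print(s["position"],Ro.from_rotvec(s["ee_rot"]).as_matrix()[:,2],s["force"])
p,d=get_image("top");a=p[190:330,240:420,::-1]
q,_=get_image("wrist");b=q[140:420,130:510,::-1]
cv2.imwrite("pics/c2.png",np.hstack([cv2.resize(a,(400,311)),cv2.resize(b,(400,311))]))
p,d=get_image("scene");cv2.imwrite("pics/c3.png",cv2.resize(p[180:360,220:440,::-1],None,fx=3,fy=3))
E
```

```text
[0.45434618 0.27430817 0.13106359] [ 2.51091333e-01  9.67963313e-01 -4.09533185e-04] [ 0.42906949 -0.10769331  1.33876477]
```

View pics/c2.png

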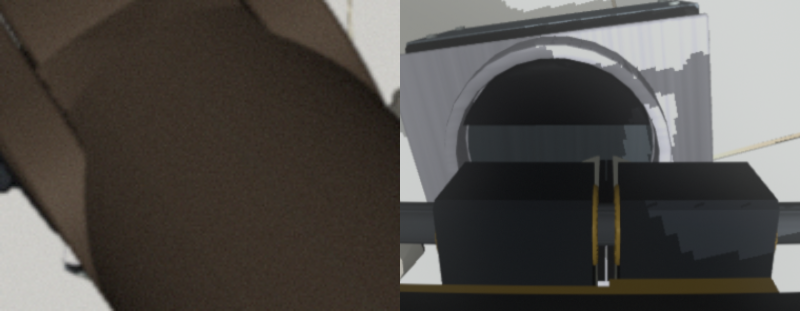

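View pics/c3.png

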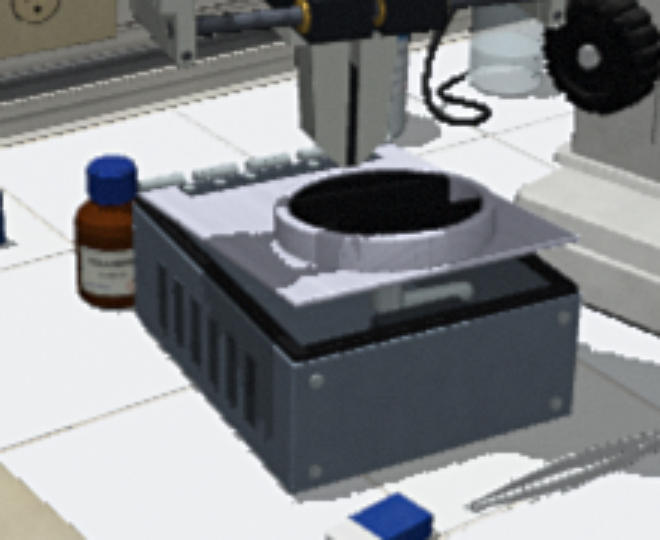

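```bash
python3 - <<'E'
from h import *
c=camera_info("scene");K,D=KD(c)
P=np.array([[.4543,.2743,.1311],[.4505,.2537,.109],[.4542,.2752,.095]])
print((cv2.projectPoints(P,cv2.Rodrigues(c["R"])[0],c["t"],K,D)[0].reshape(-1,2)-[220,180])*3)
# wrist: dark slot lower wall/upper wall edges rows 125 of crop -> px
from cell import arm
s=arm.observe();R=Ro.from_rotvec(s["ee_rot"]).as_matrix();T=camera_info("wrist")["tool_from_camera"]
o=s["position"]+R@T[:3,3];Rc=R@T[:3,:3]
f=lambda u,v:[130+(u-400)*380/400,140+v*280/311]
for n,p,z in(("slot floor front edge L",f(475,125),.101),("R",f(640,125),.101),("disc front",f(557,59),.113)):
    w=onz("wrist",[p],z,R=Rc,o=o)[0];print(n,w)
    if 'slot' in n or n=='R':
        nrm=np.array([np.sin(np.radians(75.4)),-np.cos(np.radians(75.4))]);print(" dist from TCP across slot",(w[:2]-s["position"][:2])@nrm, "along",(w[:2]-s["position"][:2])@[np.cos(np.radians(75.4)),np.sin(np.radians(75.4))])
E
```

```text
[[342.53562391 159.49547953]
 [382.5183839  196.60688587]
 [339.01309028 232.40768434]]
slot floor front edge L [0.42699273 0.2209603  0.101     ]
 dist from TCP across slot -0.014076672682611669 along -0.059054870473909976
R [0.44604819 0.29413053 0.101     ]
 dist from TCP across slot -0.014080504510459975 along 0.0165559339677516
disc front [0.40746532 0.26719599 0.113     ]
```

The checks agree: the projected TCP falls on the seen fingertip, at crop (343,159). The wrist rays put the slot's front wall 14–17 mm from the TCP line and the slot's middle 21 mm along it. I'll descend and press.

Call:
carry_out --steps '[0,0,0,-0.15,0,0,0,0,-0.3,0,0,0,0,-0.36,0,0,0,0,-0.42,0,0,0,0,-0.42,0]'

```text
clock: 2.85
position: [0.455, 0.2739, 0.089]
ee_rot: [-1.561, 0.2, -0.2]
force: [-1.2, -0.9, 2.2]
width: 0.005
```

Call:
carry_out --steps '[0,0,0,-0.06,0,0,0,0,-0.11,0,0,0,0,-0.115,0,0,0,0,-0.115,0,0,0,0,-0.115,0]'

```text
clock: 3.35
position: [0.4551, 0.2741, 0.0775]
ee_rot: [-1.561, 0.2, -0.2]
force: [-1.5, 3.3, 4.6]
width: 0.005
```

```bash
python3 - <<'E'
from h import *
from cell import arm,get_image
p,d=get_image("scene");s=arm.observe();print(s["position"],s["force"],s["ft_torque"]);cv2.imwrite("pics/c4.png",cv2.resize(p[180:360,220:440,::-1],None,fx=3,fy=3))
E
```

```text
[0.45505462 0.27402052 0.07751662] [-0.96843788  2.76614116  4.00120005] [0.5793973  0.28675235 0.00736308]
```

View pics/c4.png

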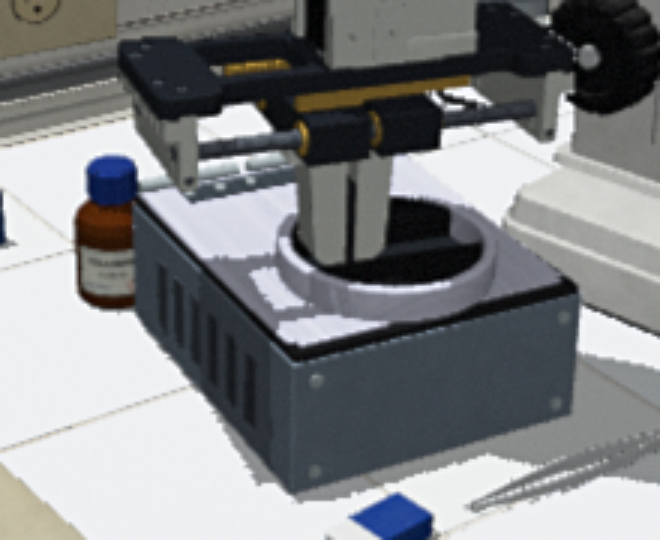

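The panel is down, and the fingers are in the slot at its +y end inside the bezel. Now I'll work out the arc.

```bash
python3 - <<'E'
import numpy as np
A=np.array([.4473,.2541]);p0=np.array([.4551,.2740])
def P(psi,l,a=.020):
    s=np.radians(psi);return A+a*np.array([np.cos(s),np.sin(s)])+l*np.array([np.sin(s),-np.cos(s)])
for psi,l in((75.4,.005),(75.4,.0075),(70,.0075),(63,.0075),(56,.0075),(49,.0075),(42,.0075),(35,.0075)): print(psi,l,((P(psi,l)-p0)*10).round(3),round((psi-75.4)/45,3))
b=P(35,.0075);print()
for psi,l in((28,.0075),(21,.0075),(14,.0075),(7,.0075),(0,.0075),(-7.4,.0075),(-7.4,.0085),(-7.4,.0095),(-7.4,.0025)): print(psi,l,((P(psi,l)-b)*10).round(3),round((psi-35)/45,3))
E
```

```text
75.4 0.005 [ 0.021 -0.018] 0.0
75.4 0.0075 [ 0.045 -0.024] 0.0
70 0.0075 [ 0.061 -0.037] -0.12
63 0.0075 [ 0.08  -0.055] -0.276
56 0.0075 [ 0.096 -0.075] -0.431
49 0.0075 [ 0.11  -0.097] -0.587
42 0.0075 [ 0.121 -0.121] -0.742
35 0.0075 [ 0.129 -0.146] -0.898

28 0.0075 [ 0.005 -0.026] -0.156
21 0.0075 [ 0.007 -0.052] -0.311
14 0.0075 [ 0.005 -0.078] -0.467
7 0.0075 [ 0.001 -0.103] -0.622
0 0.0075 [-0.007 -0.128] -0.778
-7.4 0.0075 [-0.018 -0.153] -0.942
-7.4 0.0085 [-0.019 -0.163] -0.942
-7.4 0.0095 [-0.021 -0.173] -0.942
-7.4 0.0025 [-0.012 -0.104] -0.942
```

Call:
carry_out --steps '[0,0.02,-0.02,0,0,0,0.045,-0.025,0,0,0,0.06,-0.035,0,-0.12,0,0.08,-0.055,0,-0.28,0,0.095,-0.075,0,-0.43,0,0.11,-0.095,0,-0.59,0,0.12,-0.12,0,-0.74,0,0.13,-0.145,0,-0.9,0,0.13,-0.145,0,-0.9]'

```text
clock: 4.3
position: [0.4667, 0.2592, 0.077]
ee_rot: [-1.437, 0.755, -0.752]
force: [-5.7, 3.6, 6.3]
width: 0.001
```

```bash
python3 - <<'E'
from h import *
from cell import arm
s=arm.observe();R=Ro.from_rotvec(s["ee_rot"]).as_matrix();print(s["position"],s["force"],s["ft_torque"],s["joints"].round(2),np.degrees(np.arctan2(R[1,2],R[0,2])))
E
```

```text
[0.46674197 0.25917099 0.07702683] [-5.68487011  3.58377283  6.34399089] [ 0.62317241  1.21197441 -0.07036959] [-0.84  0.48  0.32  1.98 -0.23  0.72  0.22] 34.62907516473611
```

```bash
python3 - <<'E'
from h import *
from cell import arm,get_image
p,d=get_image("scene");q,_=get_image("wrist")
cv2.imwrite("pics/c5.png",np.hstack([cv2.resize(p[220:300,300:400,::-1],(400,320)),cv2.resize(q[60:340,140:490,::-1],(400,320))]))
E
```

```text
(no output)
```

View pics/c5.png

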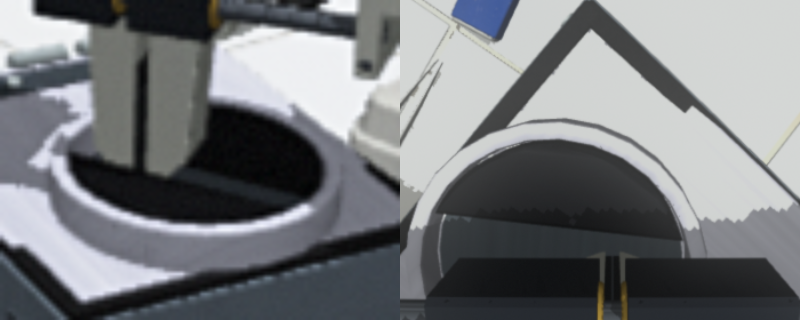

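The slot has followed: in the wrist view its edge lies within about 6° of the jaw line. I'll continue slightly higher, with some overtravel at the end.

Call:
carry_out --steps '[0,0.005,-0.025,0.007,-0.15,0,0.01,-0.05,0.007,-0.31,0,0.01,-0.08,0.007,-0.47,0,0.0,-0.105,0.007,-0.62,0,-0.005,-0.13,0.007,-0.78,0,-0.02,-0.155,0.007,-0.94,0,-0.02,-0.17,0.007,-0.94,0,-0.02,-0.18,0.007,-0.94,0,-0.02,-0.18,0.007,-0.94]'

```text
clock: 5.3
position: [0.4669, 0.2451, 0.0788]
ee_rot: [-1.141, 1.303, -1.299]
force: [-1.1, 14.4, 4.1]
width: 0.004
```

```bash
python3 - <<'E'
from h import *
from cell import arm,get_image
s=arm.observe();R=Ro.from_rotvec(s["ee_rot"]).as_matrix();print(s["position"],s["force"],s["ft_torque"],s["joints"].round(2),np.degrees(np.arctan2(R[1,2],R[0,2])))
p,d=get_image("scene");q,_=get_image("wrist")
cv2.imwrite("pics/w3.png",q[...,::-1])
cv2.imwrite("pics/c6.png",np.hstack([cv2.resize(p[220:300,300:400,::-1],(400,320)),cv2.resize(q[60:340,140:490,::-1],(400,320))]))
E
```

```text
[0.4668568  0.24510991 0.07879808] [-1.10573764 14.41121832  4.06999148] [ 3.08009887  0.37374307 -0.07225202] [-0.97  0.49  0.53  2.01 -0.37  0.73 -0.34] -7.284352021245808
```

View pics/c6.png

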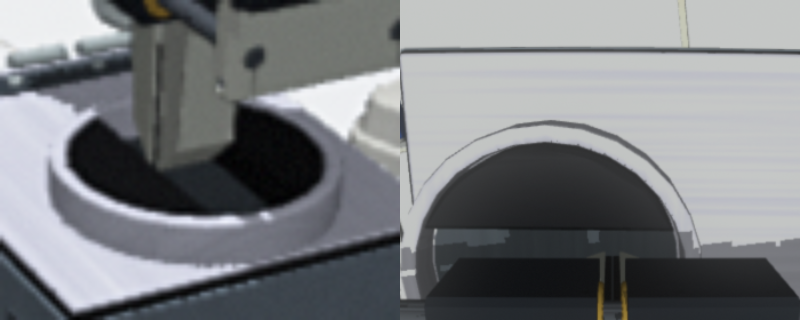

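The slot edge now lies parallel to the housing and the jaws, and the side force has risen to 14 N, so the fastener is at its stop. I'll back off within the play and lift.

Call:
carry_out --steps '[0,0,0.05,0,0,0,0,0.08,0,0,0,0,0.08,0.05,0,0,0,0.08,0.2,0,0,0,0.08,0.5,0,0,0,0.08,1.0,0,0,0,0.08,1.0,0,0,0,0.08,1.0,0]'

```text
clock: 6.2
position: [0.4661, 0.2491, 0.1788]
ee_rot: [-1.143, 1.304, -1.304]
force: [-0.7, -0.1, -0.3]
width: 0.009
```

```bash
python3 - <<'E'
from h import *
from cell import arm,get_image
s=arm.observe();print(s["position"],s["force"],s["clock"])
p,d=get_image("scene");q,_=get_image("wrist")
cv2.imwrite("pics/c7.png",np.hstack([cv2.resize(p[180:360,220:440,::-1],(400,320)),cv2.resize(q[:,:,::-1],(400,320))]))
E
```

```text
[0.46607527 0.24907389 0.17880935] [-0.66663444 -0.13666331 -0.28261438] 6.2
```

View pics/c7.png

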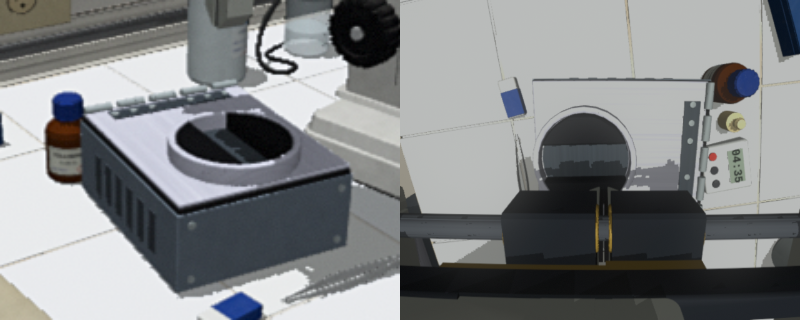

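The panel stays shut, the slot runs front to rear in line with the housing, and the loose things stand where they were.

```bash
python3 -c "
from cell import arm
print(arm.sign_off())"
```

```text
the job is handed in; nothing more can be done
None
```

I pressed the panel onto its seal and turned the fastener clockwise to its stop. After I lifted the fingers away, the panel stayed shut by itself. I handed the job in at about 6.3 s on the robot's clock; hand-in reports no verdict.

- **Pressing:** the fingertips went into the +y end of the slot and pressed the fastener down by an estimated 1.4 to 3.6 mm below its shut height. Mid-turn it was near the 4 mm limit, so I raised the tool about 0.7 mm for the second half.
- **Turning:** I turned it about 83°, because it started about 0.125 rad into its travel. At the end the side force rose to about 14 N, which I took as the stop.
- **Letting go:** I backed the fingers off within the slot's play and lifted them 100 mm. The force reading then returned to about zero.

The last pictures show the panel flush, the slot running front to rear in line with the housing, and the loose things still in place. I judged those by eye, without measuring any joint value or how far the loose things had moved. Halfway through the turn the slot was about 6° out of line with the fingers, but it was aligned again at the stop. No check failed.

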